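Put the narrow V-die segments back into their set tray

ROBOT

A 6-joint arm with a two-finger parallel gripper is mounted at the origin on the work surface. World frame = base frame: x ahead of the robot, y to its left, z up, the work surface at z = 0. Lengths are in mm, angles in rad, forces in N, time in s.
With the tool pointing down it reaches from about 275 to 1000 mm from the base axis. Payload 8.4 kg.
Tool frame: the origin (TCP) lies between the finger pads; the fingertips stand 22 mm ahead of it and the grasp point (between the pads) lies 3 mm ahead of it (r.nose_length is the z of the fingertips in the tool frame, in mm); z points along the fingers, y is the line along which they close (so a half turn about z gives the same grasp; the last joint's range is limited). The gripper opens to 85 mm and grips with 20 to 120 N. Pads are 22 mm wide; open, the fingers measure 114 mm over their backs; the gripper's body (76 mm by 85 mm) begins 54 mm behind the grasp point. The pads swing forward as they close: fully open they stand 13 mm farther back than shut.
Start: joints at [1.339, 0.353, 1.633, -0, 1.155, -0.002], TCP at [142.363, 608.573, 231.081] pointing down, gripper open.
Joint ranges: [-2.63, 2.63], [-0.92, 2.1], [0.06, 2.66], [-1.3, 4.44], [0, 2.69], [-3.02, 3.02]. Speed limits (rad/s): [2.22, 2.22, 2.79, 3.14, 3.14, 3.14].

INTERFACE

Orientations are given as [roll, pitch, yaw] about the fixed x, y, z axes, in that order (R = Rz(yaw) Ry(pitch) Rx(roll)).
In Python, from rig import r, cams gives the robot as it stands.
- The arm moves only by the shell command python3 -m handwheel 'ROWS' [FORCE]. ROWS is a JSON list that holds a single list of rows (three levels of brackets), with 1 to 5 rows, each of 7 numbers: a rotation vector rx, ry, rz in a scale on which 1.0 is pi rad, then dx, dy, dz in shares of 600 mm (1.0 is 600 mm), then the opening from 0.0 (shut) to 1.0 (fully open); each row shifts and turns the commanded pose from where the row before left it, along the tool's axes as they then stand; what a row does not reach is not made up. A row lasts 1/12 s, in which the tool goes at most 41.7 mm and 0.125 rad, less where a joint would pass 70% of its speed; a pose out of reach is approached as far as the arm can. The fingers move at their own pace and stop on an object; FORCE is the grip in N (left out, the last holds). Time passes only in rows, so rows that do not move let the fingers close. It prints the time, the measured TCP pose, the force, the opening and the grip force at its end. A shift or turn number past 1, either way, is cut back to 1. Input that does not fit is refused with a message, and nothing moves.
- r.sense(): the state, without advancing time (a new reading comes with each control period).
- cams.grab_frame(name): name is "scene" or "side" or "wrist"; returns the picture (480x640x3 uint8, red, green, blue); there is no depth.
- cams.camera_params(name): a dict with "fx", "fy", "cx", "cy" (pixels), "rvec" (rotation vector, rad) and "tvec" (3), from world to camera coordinates, as OpenCV has them. Camera axes: x right, y down, z forward; pixel columns grow to the right and rows downward; lengths in mm; the calibration is good to about 2 mm. A picture is of the moment at which its call begins: read the wrist's pose just before it. camera_params takes no time and is no camera call; for the wrist camera it gives the pose at the moment of the call.
- r.sign_off(): hands the job in; it is judged then, once.
The state is a dict: "clock": time; "qpos": joint angles; "qvel": joint speeds; "joint_efforts": joint torques, N m; "eef_pos": TCP position; "tcp_rot": TCP orientation; "contact_force": force on the tool from outside, world axes, zero at the start; "wrist_torque": the same for the moment, N m; "opening": opening from 0.0 (shut) to 1.0 (fully open); "grasp_force": force on a finger pad.
Only numpy, scipy, OpenCV 4.12 (cv2) and the standard library are available. Lean on these libraries where they do the work, as an engineer would, in place of code of your own. Each camera call takes 0.05 s, during which the arm holds its last target. There are 200 camera calls.

TASK

Gather the four narrow V-die segments from the bench back into the set tray, each standing upright, V upward, on the floor of the holder whose pocket is made for its length. The two broader segments with the big V belong to another set: leave them standing where they are. The dies are ground and chip easily, so set each one down gently and do not drop it.

Things in the scene. Friction and masses are not known exactly. Their poses are not given: they have to be found in the camera images.
- die_25: steel V-die segment of the narrow set, 25 mm long, standing upright: a foot 30 mm wide and 14 mm high, above it a body 24 mm wide up to 46 mm total height, with one narrow V groove (10 mm wide, 5 mm deep) along its top; about 0.23 kg. Origin: centre of its underside; x along its length (the groove), y across, z up; turning it half round changes nothing
- die_45: steel V-die segment of the narrow set, 45 mm long, standing upright: a foot 30 mm wide and 14 mm high, above it a body 24 mm wide up to 46 mm total height, with one narrow V groove (10 mm wide, 5 mm deep) along its top; about 0.41 kg. Origin: centre of its underside; x along its length (the groove), y across, z up; turning it half round changes nothing
- die_65: steel V-die segment of the narrow set, 65 mm long, standing upright: a foot 30 mm wide and 14 mm high, above it a body 24 mm wide up to 46 mm total height, with one narrow V groove (10 mm wide, 5 mm deep) along its top; about 0.59 kg. Origin: centre of its underside; x along its length (the groove), y across, z up; turning it half round changes nothing
- die_85: steel V-die segment of the narrow set, 85 mm long, standing upright: a foot 30 mm wide and 14 mm high, above it a body 24 mm wide up to 46 mm total height, with one narrow V groove (10 mm wide, 5 mm deep) along its top; about 0.77 kg. Origin: centre of its underside; x along its length (the groove), y across, z up; turning it half round changes nothing
- wide_die_45: look-alike from another set: steel V-die segment 45 mm long, same height (46 mm) but broader, foot 44 mm and body 38 mm wide, with a big V groove (24 mm wide, 12 mm deep). Origin: centre of its underside; x along its length, z up
- wide_die_65: look-alike from another set: steel V-die segment 65 mm long, same height (46 mm) but broader, foot 44 mm and body 38 mm wide, with a big V groove (24 mm wide, 12 mm deep). Origin: centre of its underside; x along its length, z up
- holder_25: fixed holder, one of four side by side (72 mm apart, any order) in the sheet-metal set tray (walls 20 mm high): grey plastic block 118 x 70 mm, 16 mm high, with a black-floored pocket 41 mm long, 46 mm wide, 12 mm deep in its middle, made for the 25 mm segment. Origin: centre of its underside, 3 mm above the bench; x along the pocket, z up; pocket floor 4 mm above the origin
- holder_45: fixed holder, one of four side by side (72 mm apart, any order) in the sheet-metal set tray (walls 20 mm high): grey plastic block 118 x 70 mm, 16 mm high, with a black-floored pocket 61 mm long, 46 mm wide, 12 mm deep in its middle, made for the 45 mm segment. Origin: centre of its underside, 3 mm above the bench; x along the pocket, z up; pocket floor 4 mm above the origin
- holder_65: fixed holder, one of four side by side (72 mm apart, any order) in the sheet-metal set tray (walls 20 mm high): grey plastic block 118 x 70 mm, 16 mm high, with a black-floored pocket 81 mm long, 46 mm wide, 12 mm deep in its middle, made for the 65 mm segment. Origin: centre of its underside, 3 mm above the bench; x along the pocket, z up; pocket floor 4 mm above the origin
- holder_85: fixed holder, one of four side by side (72 mm apart, any order) in the sheet-metal set tray (walls 20 mm high): grey plastic block 118 x 70 mm, 16 mm high, with a black-floored pocket 101 mm long, 46 mm wide, 12 mm deep in its middle, made for the 85 mm segment. Origin: centre of its underside, 3 mm above the bench; x along the pocket, z up; pocket floor 4 mm above the origin

How it is judged:
By the outcome, as a careful person would: the job done as asked, in the order asked, and still so for the second after the job is handed in, with the robot touching nothing.
It also fails if it takes over 109 s, if anything falls off the work surface, if the arm or the gripper's body presses on something with over 40 N, if the wrist force passes 120 N, or if a joint passes its speed limit or range.

## Working session

There is one attempt and no reset: what is moved stays moved. The work goes in short steps, Python scripts to look and compute and a shell command to move; the robot and the scene stay as the last step left them, time stands still between calls to the robot, and variables do not carry over. Pictures are saved under pics/ and viewed, at most 14 in all, crops included, and the job is handed in when it is done.

```bash
ls; mkdir -p pics
python3 - <<'E'
from rig import r,cams
import cv2
print(r.sense(), r.nose_length)
for n in ("scene","side","wrist"):
    f=cams.grab_frame(n); cv2.imwrite(f"pics/{n}0.png",f[:,:,::-1]); print(n,cams.camera_params(n))
E
```

```text
pics
{'clock': 0.0, 'qpos': array([ 1.33859032e+00,  3.53685216e-01,  1.63415692e+00, -3.41102509e-05,
        1.15518327e+00, -2.37043181e-03]), 'qvel': array([-1.83220506e-03, -7.42687820e-05,  2.12349158e-04, -9.42011736e-04,
       -9.09708920e-04,  3.69094599e-04]), 'joint_efforts': array([ 1.47751332e-03, -6.05264425e+01, -3.42070806e+01,  1.95151551e-04,
        9.24777036e-03,  1.23575671e-05]), 'eef_pos': array([142.26631165, 608.09304086, 230.32877715]), 'tcp_rot': array([-3.14015983e+00,  2.77903164e-05,  2.91177089e+00]), 'contact_force': array([ 0.0035787 , -0.71021296, -0.48813005]), 'wrist_torque': array([ 0.0011987 , -0.03457115, -0.02786927]), 'grasp_force': 0.0, 'opening': 0.9981359392630076} 22.0
scene {'fx': 442.23927138214987, 'fy': 442.23927138214987, 'cx': 324.8975023717276, 'cy': 234.09160087137903, 'rvec': array([ 1.88992217,  1.79261671, -0.62785117]), 'tvec': array([ -41.35542578, -373.35553031, 1408.8423112 ])}
side {'fx': 543.5902116050172, 'fy': 543.5902116050172, 'cx': 324.96628088567655, 'cy': 239.78415118001573, 'rvec': array([ 2.29716494, -0.2243234 ,  0.12975672]), 'tvec': array([-492.25331204,   92.30348985, 1182.68937766])}
wrist {'fx': 400.0268909297795, 'fy': 400.0268909297795, 'cx': 317.4197221132005, 'cy': 231.40546487140853, 'rvec': array([-2.24818543, -1.78356841, -0.29207583]), 'tvec': array([-624.40909479,  -42.85678484,  381.96349723])}
```

View pics/scene0.png

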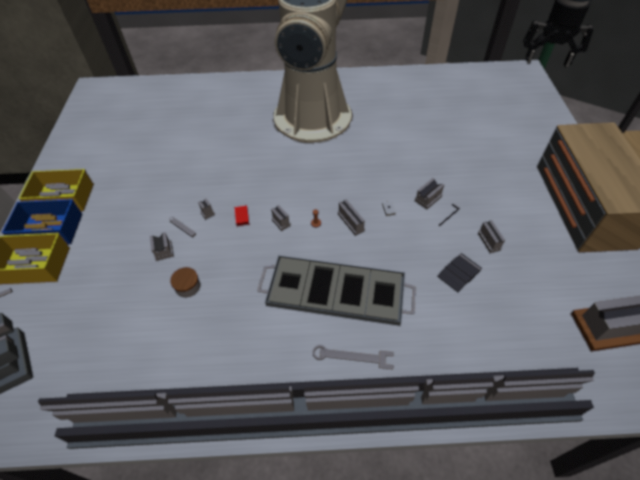

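View pics/side0.png

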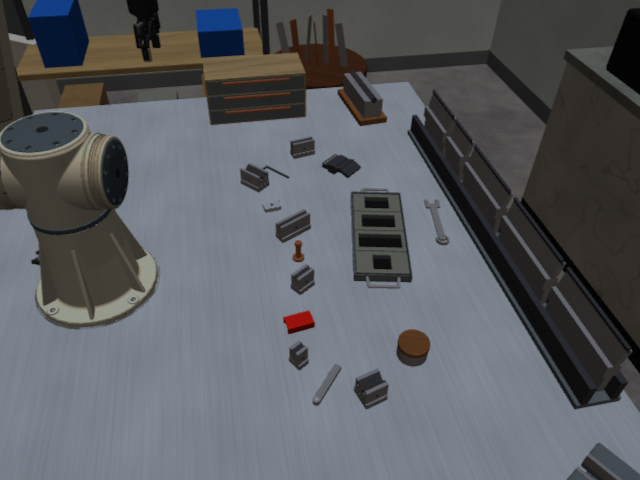

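View pics/wrist0.png

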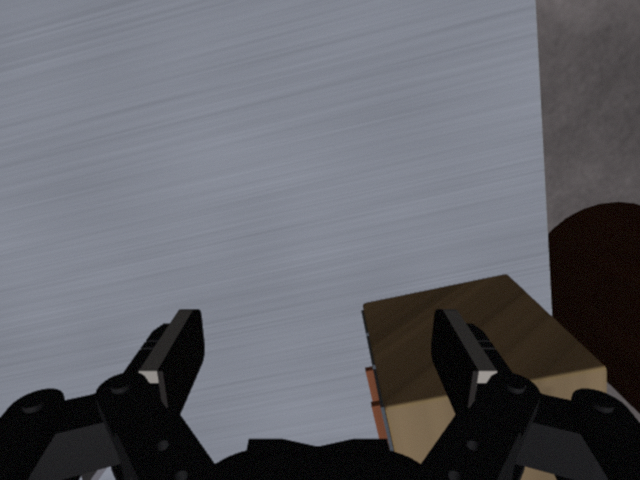

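The scene view shows, left to right: the wide 45 at (162,246), die_25 at (206,208), die_45 at (281,217), die_85 at (350,217), the wide 65 at (430,193) and die_65 at (490,235). The tray pockets from left to right are 25, 85, 65, 45. The side view agrees: pockets at (382,262), (380,240), (378,221) and (376,202). The wrist view shows only bare bench and the cabinet.

```bash
cat > h.py <<'E'
from rig import r,cams
import cv2, numpy as np
from scipy.spatial.transform import Rotation as R
def cam(p): 
    M=R.from_rotvec(p["rvec"]).as_matrix(); return M,-M.T@p["tvec"]
def cast(p,uv,z):
    M,c=cam(p); uv=np.atleast_2d(uv).astype(float)
    d=np.c_[(uv[:,0]-p["cx"])/p["fx"],(uv[:,1]-p["cy"])/p["fy"],np.ones(len(uv))]@M
    return c+d*((z-c[2])/d[:,2])[:,None]
def tool():
    s=r.sense(); return s,R.from_euler("xyz",s["tcp_rot"])
def go(x,y,z,ang):
    "print move in tool axes to the world TCP x,y,z with the closing axis y at angle ang (mod pi), tool down"
    s,T=tool(); Y=T.apply([0,1,0]); a=np.arctan2(Y[1],Y[0])
    out=[]
    for k in (-2,-1,0,1,2):
        da=ang-a+k*np.pi
        if abs(da)<np.pi*1.01: out.append((round(-da,3)," q6 now",round(s["qpos"][5],2)))
    print("rz options",out,"tilt",np.round(T.apply([0,0,1]),3))
    d=np.array([x,y,z])-s["eef_pos"]
    print("world d",d.round(1),"tool d now",T.inv().apply(d).round(1),"clock",round(s["clock"],2))
    return d
E
python3 - <<'E'
from h import *
p=cams.camera_params("wrist"); M,c=cam(p); s,T=tool()
print("cam in tool",T.inv().apply(c-s["eef_pos"]).round(1),"cam axes in tool",T.inv().apply(M).round(2).tolist())
for n,pts in {"scene":dict(w45=(162,246),d25=(206,208),d45=(281,217),d85=(350,217),w65=(430,193),d65=(490,235),p25=(290,282),p85=(321,285),p65=(352,290),p45=(383,294)),
 "side":dict(w45=(371,388),d25=(298,354),d45=(303,278),d85=(293,225),w65=(254,177),d65=(302,147),p25=(382,262),p85=(380,240),p65=(378,221),p45=(376,202))}.items():
    for k,v in pts.items(): print(n,k,cast(cams.camera_params(n),v,23 if k[0]!='p' else 10)[0].round())
E
```

```text
cam in tool [  82.1    0.3 -143.7] cam axes in tool [[0.0, 1.0, 0.0], [-0.95, 0.0, -0.32], [-0.32, -0.0, 0.95]]
scene w45 [ 505. -379.   23.]
scene d25 [ 388. -286.   23.]
scene d45 [430. -91.  23.]
scene d85 [441.  85.  23.]
scene w65 [371. 302.  23.]
scene d65 [518. 421.  23.]
scene p25 [617. -69.  10.]
scene p85 [629.   3.  10.]
scene p65 [646.  72.  10.]
scene p45 [660. 142.  10.]
side w45 [ 508. -382.   23.]
side d25 [ 391. -284.   23.]
side d45 [435. -90.  23.]
side d85 [442.  87.  23.]
side w65 [372. 300.  23.]
side d65 [523. 423.  23.]
side p25 [622. -61.  10.]
side p85 [638.  12.  10.]
side p65 [653.  80.  10.]
side p45 [669. 154.  10.]
```

Careful with the scale: shifts go in shares of 600 mm and turns go in shares of pi rad. That gives: -22.8 mm / 600 = -0.038, -20.6 mm / 600 = -0.0343.

```bash
for i in 1 2 3 4; do python3 -m handwheel '[[[0,0,0,-0.0343,-0.038,-0.0125,1],[0,0,0,-0.0343,-0.038,-0.0125,1],[0,0,0,-0.0343,-0.038,-0.0125,1],[0,0,0,-0.0343,-0.038,-0.0125,1],[0,0,0,-0.0343,-0.038,-0.0125,1]]]'; done
python3 -m handwheel '[[[0,0,0,0,0,0,1],[0,0,0,0,0,0,1],[0,0,0,0,0,0,1]]]'
python3 - <<'E'
from h import *
import json
p=cams.camera_params("wrist"); f=cams.grab_frame("wrist"); cv2.imwrite("pics/w1.png",f[:,:,::-1])
json.dump({k:np.asarray(v).tolist() for k,v in p.items()},open("w1.json","w"))
E
```

```text
clock: 0.57
eef_pos: [217.0, 472.6, 268.6]
tcp_rot: [-3.141, -0.0, 2.912]
contact_force: [0.3, 0.4, -0.2]
opening: 0.999
grasp_force: 0.0
clock: 0.98
eef_pos: [291.3, 338.2, 306.3]
tcp_rot: [-3.141, 0.0, 2.912]
contact_force: [1.7, -1.0, 0.9]
opening: 1.003
grasp_force: 0.0
clock: 1.4
eef_pos: [365.6, 203.7, 344.0]
tcp_rot: [3.141, 0.0, 2.912]
contact_force: [-0.2, 0.2, 0.7]
opening: 0.998
grasp_force: 0.0
clock: 1.82
eef_pos: [439.9, 69.2, 381.4]
tcp_rot: [3.142, 0.0, 2.912]
contact_force: [1.1, 0.9, 0.3]
opening: 1.003
grasp_force: 0.0
clock: 2.07
eef_pos: [439.2, 70.8, 380.7]
tcp_rot: [3.142, -0.001, 2.911]
contact_force: [-1.2, -0.8, 0.7]
opening: 0.999
grasp_force: 0.0
```

View pics/w1.png

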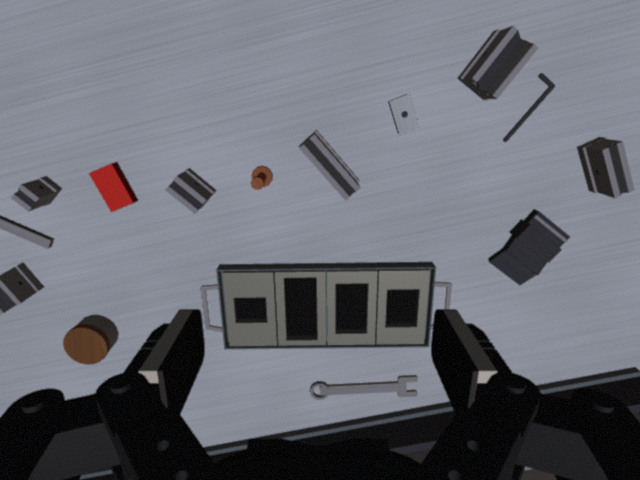

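The wrist view shows the whole bench. The tray's pockets are at (251,311), (301,309), (351,308) and (403,308), and the dies at (37,193), (191,190), (330,165), (605,167), with larger pieces at (498,62) and (15,287). I'll enlarge the pieces to confirm types and axes.

Run:
```python
from h import *
import json
f=cv2.imread("pics/w1.png"); p={k:np.array(v) for k,v in json.load(open("w1.json")).items()}
def crop(cx,cy,h=40):
    c=cv2.copyMakeBorder(f,50,50,50,50,cv2.BORDER_CONSTANT)[cy+50-h:cy+50+h,cx+50-h:cx+50+h]
    c=cv2.resize(c,(260,260),interpolation=cv2.INTER_CUBIC); c=cv2.convertScaleAbs(c,alpha=1.6)
    for k in range(0,80,10): cv2.putText(c,str(cx-h+k),(int(k*3.25),8),0,.28,(0,255,255)); cv2.putText(c,str(cy-h+k),(0,int(k*3.25)+4),0,.28,(0,255,255)); cv2.line(c,(int(k*3.25),9),(int(k*3.25),13),(0,255,255)); 
    return c
C=[crop(*q) for q in [(37,193),(191,190),(330,165),(605,167),(498,62),(25,287)]]
cv2.imwrite("pics/m1.png",np.vstack([np.hstack(C[:3]),np.hstack(C[3:])]))
g=cv2.cvtColor(f,cv2.COLOR_BGR2GRAY)
m=(g<50).astype(np.uint8); m[:, :225]=0; m[:,428:]=0; m[:275]=0; m[:,:]=m; m[344:]=0
for c in cv2.findContours(m,0,2)[0]:
    if cv2.contourArea(c)<300: continue
    q=cv2.boxPoints(cv2.minAreaRect(c)); w=cast(p,q,7)[:,:2]
    e=w[1]-w[0],w[2]-w[1]; e=sorted(e,key=np.linalg.norm)
    print(q.mean(0).round(),"ctr",w.mean(0).round(1),[ (np.linalg.norm(x).round(1),np.degrees(np.arctan2(x[1],x[0])).round(1)) for x in e])
```

```text
[250. 310.] ctr [625.6 -74.4] [(np.float64(39.7), np.float64(-15.6)), (np.float64(46.3), np.float64(76.8))]
[402. 308.] ctr [673.3 142.6] [(np.float64(46.0), np.float64(76.8)), (np.float64(59.5), np.float64(-8.6))]
[352. 308.] ctr [657.7  70.6] [(np.float64(44.3), np.float64(76.8)), (np.float64(80.9), np.float64(-10.9))]
[300. 308.] ctr [641.   -2.8] [(np.float64(45.5), np.float64(76.8)), (np.float64(100.7), np.float64(-13.3))]
```

View pics/m1.png

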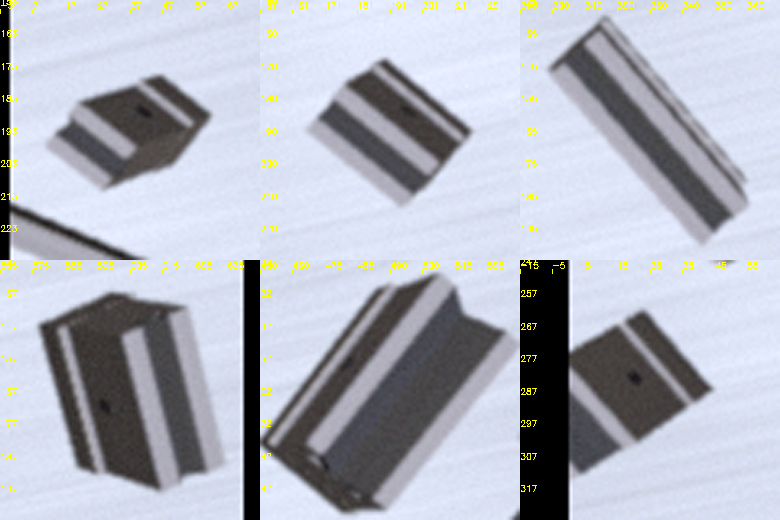

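The enlargement confirms narrow pieces (10 mm grooves) at (37,193), (191,190), (330,165) and (605,167). The pieces at (498,62) and (15,287) have the big V. Next I cast the corners of the narrow pieces' top faces onto z=46.

Run:
```python
from h import *
import json
p={k:np.array(v) for k,v in json.load(open("w1.json")).items()}
D={25:((-3,153),[(47,145),(105,189),(140,150),(80,103)]),45:((151,150),[(45,128),(147,207),(182,162),(85,85)]),
85:((290,125),[(30,68),(185,243),(228,202),(75,30)]),65:((565,127),[(122,75),(160,230),(224,206),(188,47)])}
for k,(o,q) in D.items():
    w=cast(p,np.array(o)+np.array(q)/3.25,46)[:,:2]
    l=(w[1]-w[0]+w[2]-w[3])/2; b=(w[2]-w[1]+w[3]-w[0])/2
    print(k,"ctr",w.mean(0).round(1),"L",np.linalg.norm(l).round(1),"W",np.linalg.norm(b).round(1),"groove ang",np.degrees(np.arctan2(l[1],l[0])).round(1),"W ang",np.degrees(np.arctan2(b[1],b[0])).round(1))
w=w.mean(0)
print("65:");go(*w,250,0)
s=r.sense();print(s["qpos"].round(2))
```

```text
25 ctr [ 393.1 -286.7] L 25.4 W 22.8 groove ang 32.6 W ang 120.3
45 ctr [434.3 -92.9] L 45.7 W 23.3 groove ang 35.6 W ang 123.7
85 ctr [441.6  86.1] L 86.0 W 21.7 groove ang 28.7 W ang 119.1
65 ctr [524.2 421.9] L 64.4 W 23.7 groove ang 12.2 W ang 100.7
65:
rz options [(np.float64(1.341), ' q6 now', np.float64(-1.18)), (np.float64(-1.8), ' q6 now', np.float64(-1.18))] tilt [-0.001  0.    -1.   ]
world d [  85.1  350.7 -130.6] tool d now [ -3.2 360.9 130.6] clock 2.12
[ 0.16 -0.06  1.79  0.    1.41 -1.18]
```

In the tool's units: 40 mm / 600 = 0.0667, -0.122 rad / 3.1416 = -0.0388.

```bash
python3 -m handwheel '[[[0,0,-0.0388,0,0,0.0667,0.7],[0,0,-0.0388,0,0,0.0667,0.7],[0,0,-0.0388,0,0,0.0667,0.7],[0,0,-0.0388,0,0,0.0667,0.7],[0,0,-0.0388,0,0,0.0667,0.7]]]' 80
python3 -m handwheel '[[[0,0,-0.0388,0,0,0.0667,0.7],[0,0,0,0,0,0,0.7],[0,0,0,0,0,0,0.7]]]'
python3 -c "
from h import *
go(441.6,86.1,41,2.075)"
```

```text
clock: 2.53
eef_pos: [438.7, 71.9, 179.5]
tcp_rot: [3.142, 0.001, -2.753]
contact_force: [1.0, 0.6, -0.8]
opening: 0.698
grasp_force: 0.0
clock: 2.78
eef_pos: [437.8, 71.4, 140.1]
tcp_rot: [3.14, -0.005, -2.642]
contact_force: [0.6, 0.5, 0.8]
opening: 0.699
grasp_force: 0.0
rz options [(np.float64(3.137), ' q6 now', np.float64(-1.91)), (np.float64(-0.004), ' q6 now', np.float64(-1.91)), (np.float64(-3.146), ' q6 now', np.float64(-1.91))] tilt [-0.005 -0.001 -1.   ]
world d [  3.8  14.7 -99.1] tool d now [-10.9  10.9  99.1] clock 2.78
```

In the tool's units: 20 mm / 600 = 0.0333, 19 mm / 600 = 0.0317.

```bash
python3 -m handwheel '[[[0,0,0,-0.009,0.009,0.0333,0.7],[0,0,0,-0.009,0.009,0.0333,0.7],[0,0,0,0,0,0.0333,0.7],[0,0,0,0,0,0.0333,0.7],[0,0,0,0,0,0.0317,0.7]]]'
python3 -m handwheel '[[[0,0,0,0,0,0,0],[0,0,0,0,0,0,0],[0,0,0,0,0,0,0],[0,0,0,0,0,0,0],[0,0,0,0,0,0,0]]]' 80
python3 -m handwheel '[[[0,0,0,0,0,0,0],[0,0,0,0,0,0,0]]]'
```

```text
clock: 3.2
eef_pos: [446.5, 86.5, 44.2]
tcp_rot: [-3.14, 0.005, -2.643]
contact_force: [-0.0, -0.4, -0.4]
opening: 0.703
grasp_force: 0.0
clock: 3.62
eef_pos: [445.5, 86.2, 44.6]
tcp_rot: [-3.141, 0.003, -2.641]
contact_force: [-2.3, 3.8, 10.3]
opening: 0.223
grasp_force: 78.1
clock: 3.78
eef_pos: [445.5, 86.2, 44.7]
tcp_rot: [-3.141, 0.004, -2.641]
contact_force: [-2.3, 3.2, 10.4]
opening: 0.224
grasp_force: 78.1
```

Run:
```python
from h import *
a=cams.grab_frame("side")[150:270,215:375]; w=cams.grab_frame("wrist")
a=cv2.resize(a,(800,600),interpolation=cv2.INTER_CUBIC)[:, :480]; w=cv2.resize(w[200:480,160:480],(320,280))
o=np.zeros((600,800,3),np.uint8); o[:,:480]=a; o[:280,480:]=w; cv2.imwrite("pics/g1.png",cv2.convertScaleAbs(o[:,:,::-1],alpha=1.7))
s=r.sense(); print(s["eef_pos"],s["qpos"].round(3),s["wrist_torque"])
```

```text
[445.50035707  86.16858658  44.64701962] [ 1.870e-01  3.780e-01  2.136e+00  1.000e-03  6.240e-01 -1.885e+00] [ 0.66480297  0.51773563 -0.05912206]
```

View pics/g1.png

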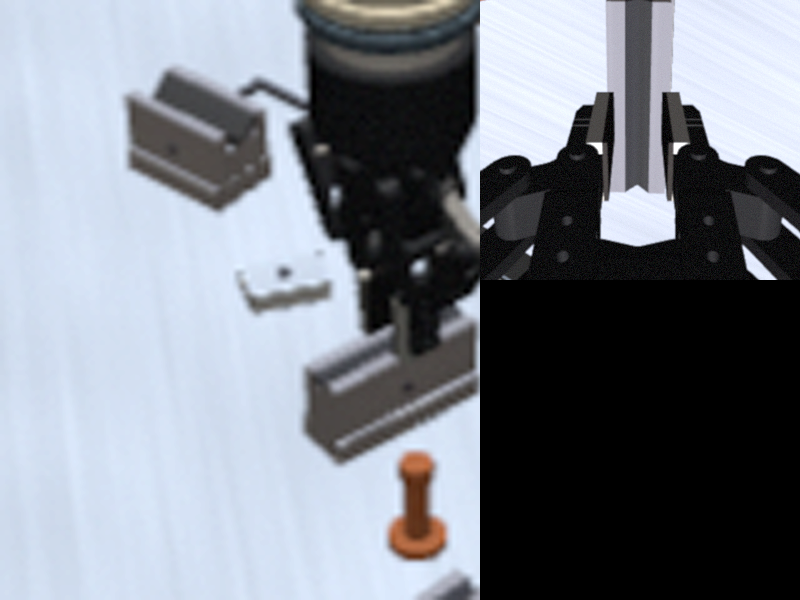

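In the tool's units: -25 mm / 600 = -0.0417, -20 mm / 600 = -0.0333, 0.121 rad / 3.1416 = 0.0385.

```bash
python3 -m handwheel '[[[0,0,0,0,0,-0.0083,0],[0,0,0,0,0,-0.025,0],[0,0,0.0385,0,0,-0.0333,0],[0,0,0.0385,0,0,-0.0417,0],[0,0,0.0385,0,0,-0.0417,0]]]'
python3 -m handwheel '[[[0,0,0.0385,0,0,0,0],[0,0,0.0385,0,0,0,0],[0,0,0.0385,0,0,0,0],[0,0,0,0,0,0,0],[0,0,0,0,0,0,0]]]'
python3 -c "
from h import *
go(644.3,-3.6,130,1.347)"
```

```text
clock: 4.3
eef_pos: [443.1, 85.2, 133.7]
tcp_rot: [-3.141, -0.001, -3.009]
contact_force: [1.0, 0.9, -8.7]
opening: 0.21
grasp_force: 78.8
clock: 4.72
eef_pos: [443.7, 85.3, 132.8]
tcp_rot: [3.142, 0.0, 2.921]
contact_force: [0.2, 0.3, -8.3]
opening: 0.215
grasp_force: 78.8
rz options [(np.float64(3.145), ' q6 now', np.float64(-1.16)), (np.float64(0.003), ' q6 now', np.float64(-1.16)), (np.float64(-3.138), ' q6 now', np.float64(-1.16))] tilt [ 0. -0. -1.]
world d [200.6 -88.9  -2.8] tool d now [-215.2  -42.9    2.8] clock 4.72
```

In the tool's units: -36 mm / 600 = -0.06, -35 mm / 600 = -0.0583.

```bash
python3 -m handwheel '[[[0,0,0,-0.0333,-0.0067,0,0],[0,0,0,-0.0583,-0.0117,0,0],[0,0,0,-0.06,-0.012,0,0],[0,0,0,-0.06,-0.012,0,0],[0,0,0,-0.06,-0.012,0,0]]]'
python3 -m handwheel '[[[0,0,0,-0.0533,-0.0103,0.0167,0],[0,0,0,-0.0337,-0.0068,0.025,0],[0,0,0,0,0,0.025,0],[0,0,0,0,0,0,0],[0,0,0,0,0,0,0]]]'
python3 - <<'E'
from h import *
go(644.3,-3.6,53,1.347)
w=cams.grab_frame("wrist"); a=cams.grab_frame("side")[170:310,320:460]
o=np.hstack([w[120:480,120:520],cv2.resize(a,(360,360),interpolation=cv2.INTER_CUBIC)])
cv2.imwrite("pics/p1.png",cv2.convertScaleAbs(o[:,:,::-1],alpha=1.7))
E
```

```text
clock: 5.13
eef_pos: [596.7, 16.6, 132.1]
tcp_rot: [-3.141, -0.001, 2.922]
contact_force: [0.6, 0.9, -6.8]
opening: 0.21
grasp_force: 78.9
clock: 5.55
eef_pos: [642.3, -4.3, 90.8]
tcp_rot: [-3.141, -0.005, 2.92]
contact_force: [-0.0, 0.3, -8.2]
opening: 0.217
grasp_force: 79.6
rz options [(np.float64(3.144), ' q6 now', np.float64(-1.36)), (np.float64(0.002), ' q6 now', np.float64(-1.36)), (np.float64(-3.139), ' q6 now', np.float64(-1.36))] tilt [-0.005  0.    -1.   ]
world d [  2.    0.7 -37.8] tool d now [-1.9  1.1 37.7] clock 5.55
```

View pics/p1.png

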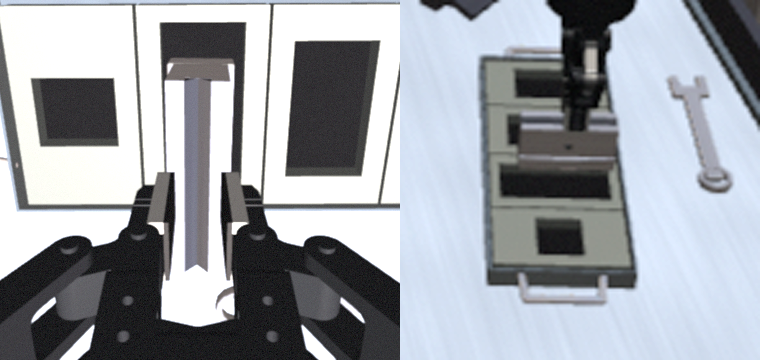

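The wrist crop shows the die between the pads over the second pocket, and the side crop agrees. The rims of pockets 25 and 65 are clear, so I use them to check the tray position.

Run:
```python
from h import *
p=cams.camera_params("wrist")
off=np.array([120,120])
for n,q in {"25":[(31,79),(115,79),(118,146),(40,146)],"65":[(297,40),(380,41),(363,180),(285,176)]}.items():
    w=cast(p,off+np.array(q),19)[:,:2]; print(n,w.mean(0).round(1),[np.linalg.norm(w[i]-w[i-1]).round(1) for i in range(4)])
g=cv2.cvtColor(cv2.imread("pics/p1.png"),cv2.COLOR_BGR2GRAY)
m=(g<120).astype(np.uint8)
for c in cv2.findContours(m[:,:400].copy(),cv2.RETR_LIST,2)[0]:
    if 2000<cv2.contourArea(c)<15000:
        q=cv2.boxPoints(cv2.minAreaRect(c)); w=cast(p,off+q,19)[:,:2]
        print(q.mean(0),w.mean(0).round(1),[np.linalg.norm(w[i]-w[i-1]).round(1) for i in range(2)])
```

```text
25 [621.4 -70.2] [np.float64(40.7), np.float64(46.9), np.float64(40.7), np.float64(46.1)]
65 [653.5  72.7] [np.float64(82.2), np.float64(45.0), np.float64(84.4), np.float64(47.8)]
[ 74.5 112. ] [620.9 -71. ] [np.float64(40.4), np.float64(47.5)]
[332.07645 107.96863] [652.9  73.3] [np.float64(51.4), np.float64(84.2)]
```

In the tool's units: 14 mm / 600 = 0.0233, 10 mm / 600 = 0.0167.

```bash
python3 -m handwheel '[[[0,0,0,0.0035,0.007,0.0067,0],[0,0,0,0,0,0.0233,0],[0,0,0,0,0,0.0167,0],[0,0,0,0,0,0.01,0],[0,0,0,0,0,0,0]]]'
python3 -m handwheel '[[[0,0,0,0,0,0,0],[0,0,0,0,0,0,0],[0,0,0,0,0,0,0]]]'
```

```text
clock: 6.07
eef_pos: [641.4, 0.5, 55.8]
tcp_rot: [-3.141, -0.004, 2.918]
contact_force: [-0.9, -0.2, -9.0]
opening: 0.22
grasp_force: 79.5
clock: 6.32
eef_pos: [643.6, 0.3, 58.5]
tcp_rot: [3.141, 0.001, 2.918]
contact_force: [1.5, -0.4, -7.8]
opening: 0.209
grasp_force: 79.8
```

```bash
for i in 1 2 3; do python3 -m handwheel '[[[0,0,0,0,0,0,0],[0,0,0,0,0,0,0]]]' | grep -E "eef|contact"; done
```

```text
eef_pos: [643.5, 0.3, 58.5]
contact_force: [0.3, 0.2, -8.6]
eef_pos: [643.2, 0.3, 58.3]
contact_force: [0.1, 0.2, -7.9]
eef_pos: [643.1, 0.4, 58.1]
contact_force: [-1.5, 0.0, -7.8]
```

In the tool's units: 1.5 mm / 600 = 0.0025.

```bash
python3 -m handwheel '[[[0,0,0,0,0,0.0025,0],[0,0,0,0,0,0.0025,0],[0,0,0,0,0,0.0025,0],[0,0,0,0,0,0,0],[0,0,0,0,0,0,0]]]' | grep -E "eef|contact"
python3 -m handwheel '[[[0,0,0,0,0,0.001,0],[0,0,0,0,0,0.0007,0],[0,0,0,0,0,0,0],[0,0,0,0,0,0,0],[0,0,0,0,0,0,0]]]' | grep -E "eef|contact"
```

```text
eef_pos: [642.9, 0.4, 53.3]
contact_force: [-0.4, -0.4, -8.9]
eef_pos: [643.2, 0.3, 52.7]
contact_force: [0.7, 0.2, -8.0]
```

In the tool's units: 0.3 mm / 600 = 0.0005.

```bash
for i in 1 2; do python3 -m handwheel '[[[0,0,0,0,0,0.0005,0],[0,0,0,0,0,0.0005,0],[0,0,0,0,0,0,0],[0,0,0,0,0,0,0]]]' | grep -E "eef|contact"; done
```

```text
eef_pos: [643.6, 0.3, 52.2]
contact_force: [1.0, 0.0, -6.7]
eef_pos: [643.8, 0.5, 52.0]
contact_force: [2.0, 0.4, -0.2]
```

In the tool's units: -40 mm / 600 = -0.0667, -38 mm / 600 = -0.0633.

```bash
python3 -m handwheel '[[[0,0,0,0,0,0,0.3],[0,0,0,0,0,0,0.4],[0,0,0,0,0,0,0.45],[0,0,0,0,0,0,0.45]]]' | grep -E "eef|contact|open"
python3 -m handwheel '[[[0,0,0,0,0,-0.0133,0.45],[0,0,0,0,0,-0.0333,0.45],[0,0,0,0,0,-0.0633,0.5],[0,0,0,0,0,-0.0667,0.7],[0,0,0,0,0,-0.0333,0.7]]]' | grep -E "clock|eef|contact|open"
python3 - <<'E'
from h import *
print(r.sense()["qpos"].round(2))
go(524.2,421.9,41,np.radians(101.7))
w=cams.grab_frame("wrist"); a=cams.grab_frame("side")[170:310,320:460]
o=np.hstack([w[120:480,120:520],cv2.resize(a,(360,360),interpolation=cv2.INTER_CUBIC)])
cv2.imwrite("pics/p2.png",cv2.convertScaleAbs(o[:,:,::-1],alpha=1.7))
E
```

```text
eef_pos: [643.1, 0.3, 51.5]
contact_force: [-0.4, 0.1, 0.1]
opening: 0.451
clock: 9.07
eef_pos: [644.9, 0.3, 182.6]
contact_force: [1.0, -0.7, 0.1]
opening: 0.698
[-0.    0.43  1.64 -0.    1.07 -1.35]
rz options [(np.float64(2.714), ' q6 now', np.float64(-1.35)), (np.float64(-0.428), ' q6 now', np.float64(-1.35))] tilt [ 0.005 -0.    -1.   ]
world d [-120.7  421.6 -141.6] tool d now [211.9 384.1 141. ] clock 9.07
```

View pics/p2.png

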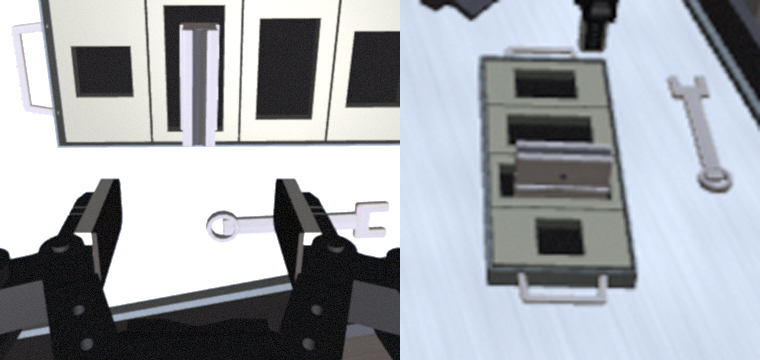

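The die stands in the second pocket, with its top spanning crop rows 28–145 and the pocket rim spanning rows 5–131. I check with the right heights that it's inside the pocket.

Run:
```python
from h import *
p=cams.camera_params("wrist"); o=np.array([120,120])
d=cast(p,o+np.array([(181,28),(218,28),(214,145),(182,145)]),53)[:,:2]; 
k=cast(p,o+np.array([(164,5),(225,6),(222,131),(166,131)]),19)[:,:2]
for n,w in (("die",d),("pocket",k)): print(n,w.mean(0).round(1),[np.linalg.norm(w[i]-w[i-1]).round(1) for i in range(4)])
for n,q in {"25":[(72,46),(130,44),(132,96),(77,97)],"65":[(259,18),(320,19),(314,119),(256,118)]}.items(): print(n,cast(p,o+np.array(q),19)[:,:2].mean(0).round(1))
```

```text
die [641.6   2.6] [np.float64(86.0), np.float64(24.9), np.float64(86.0), np.float64(23.8)]
pocket [6.362e+02 3.000e-01] [np.float64(101.0), np.float64(45.4), np.float64(100.3), np.float64(46.3)]
25 [620.1 -69.7]
65 [651.7  71.6]
```

In the tool's units: 32 mm / 600 = 0.0533, 17.6 mm / 600 = 0.0293.

```bash
for i in 1 2; do python3 -m handwheel '[[[0,0,0,0.0293,0.0533,0,0.7],[0,0,0,0.0293,0.0533,0,0.7],[0,0,0,0.0293,0.0533,0,0.7],[0,0,0,0.0293,0.0533,0,0.7],[0,0,0,0.0293,0.0533,0,0.7]]]' | grep -E "eef|contact"; done
python3 -m handwheel '[[[0,0,0,0.0293,0.0533,0,0.7],[0,0,0,0.0293,0.0533,0,0.7],[0,0,-0.0341,0,0,0.0167,0.7],[0,0,-0.0341,0,0,0.0333,0.7],[0,0,-0.0341,0,0,0.0333,0.7]]]' | grep -E "eef|contact"
python3 -m handwheel '[[[0,0,-0.0341,0,0,0.0167,0.7],[0,0,0,0,0,0,0.7],[0,0,0,0,0,0,0.7],[0,0,0,0,0,0,0.7]]]' | grep -E "eef|contact"
python3 -c "
from h import *
go(524.2,421.9,42,np.radians(101.7))"
```

```text
eef_pos: [591.7, 177.1, 177.0]
contact_force: [0.8, 0.2, -0.6]
eef_pos: [541.3, 352.7, 176.9]
contact_force: [1.0, 0.6, -0.5]
eef_pos: [521.9, 422.6, 126.9]
contact_force: [-0.3, -0.6, -0.9]
eef_pos: [522.8, 421.8, 118.0]
contact_force: [-0.0, 0.3, -0.2]
rz options [(np.float64(3.138), ' q6 now', np.float64(-1.09)), (np.float64(-0.004), ' q6 now', np.float64(-1.09)), (np.float64(-3.145), ' q6 now', np.float64(-1.09))] tilt [ 0.  0. -1.]
world d [  1.4   0.1 -76. ] tool d now [-1.4 -0.2 76. ] clock 10.75
```

In the tool's units: 20 mm / 600 = 0.0333, 12 mm / 600 = 0.02.

```bash
python3 -m handwheel '[[[0,0,0,-0.0023,0,0.0333,0.7],[0,0,0,0,0,0.0333,0.7],[0,0,0,0,0,0.0333,0.7],[0,0,0,0,0,0.02,0.7],[0,0,0,0,0,0.0058,0.7]]]' | grep -E "eef|contact"
python3 -m handwheel '[[[0,0,0,0,0,0,0.7],[0,0,0,0,0,0,0.7],[0,0,0,0,0,0,0.5],[0,0,0,0,0,0,0.3],[0,0,0,0,0,0,0]]]' 80| grep -E "eef|contact"
python3 -m handwheel '[[[0,0,0,0,0,0,0],[0,0,0,0,0,0,0],[0,0,0,0,0,0,0],[0,0,0,0,0,0,0]]]'
python3 - <<'E'
from h import *
w=cams.grab_frame("wrist"); a=cams.grab_frame("side")[95:205,250:360]
o=np.hstack([w[120:480,120:520],cv2.resize(a,(360,360),interpolation=cv2.INTER_CUBIC)])
cv2.imwrite("pics/g2.png",cv2.convertScaleAbs(o[:,:,::-1],alpha=1.5))
E
```

```text
eef_pos: [523.2, 421.3, 40.6]
contact_force: [0.1, -1.0, -0.3]
eef_pos: [524.3, 422.3, 42.9]
contact_force: [1.7, -4.2, 4.4]
clock: 11.92
eef_pos: [524.3, 422.1, 43.3]
tcp_rot: [3.141, 0.001, -2.937]
contact_force: [-1.8, -2.4, 6.4]
opening: 0.23
grasp_force: 78.2
```

View pics/g2.png

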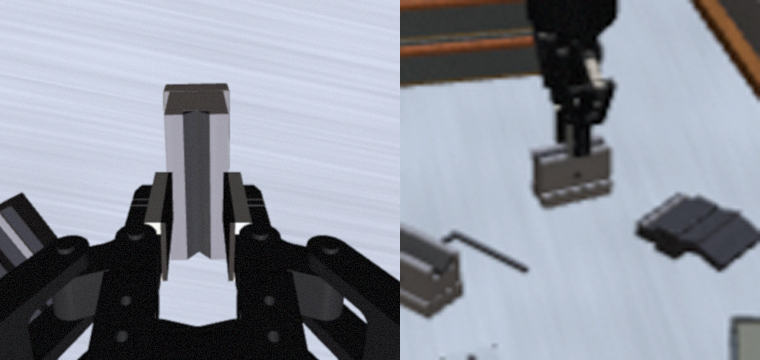

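The grip on die_65 is centred: the die's end edges are at crop rows 110 and 258, putting its centre about 2.3 mm towards tool +x.

In the tool's units: -25 mm / 600 = -0.0417, -20 mm / 600 = -0.0333, 0.1065 rad / 3.1416 = 0.0339.

```bash
python3 -m handwheel '[[[0,0,0,0,0,-0.0083,0],[0,0,0.0339,0,0,-0.025,0],[0,0,0.0339,0,0,-0.0333,0],[0,0,0.0339,0,0,-0.0417,0],[0,0,0.0339,0,0,-0.0417,0]]]' | grep -E "eef|contact"
python3 -m handwheel '[[[0,0,0,0,0,0,0],[0,0,0,0,0,0,0],[0,0,0,0,0,0,0]]]' | grep -E "eef|contact"
python3 -c "
from h import *
go(653,71,90,1.348)"
```

```text
eef_pos: [522.8, 421.2, 131.8]
contact_force: [-0.0, 0.6, -6.0]
eef_pos: [522.9, 421.2, 130.3]
contact_force: [-0.8, -0.6, -6.6]
rz options [(np.float64(3.146), ' q6 now', np.float64(-0.68)), (np.float64(0.004), ' q6 now', np.float64(-0.68)), (np.float64(-3.137), ' q6 now', np.float64(-0.68))] tilt [-0.002 -0.001 -1.   ]
world d [ 130.1 -350.2  -40.3] tool d now [-203.1 -313.6   40.6] clock 12.68
```

In the tool's units: -28.5 mm / 600 = -0.0475, -18.5 mm / 600 = -0.0308.

```bash
for i in 1 2; do python3 -m handwheel '[[[0,0,0,-0.0308,-0.0475,0,0],[0,0,0,-0.0308,-0.0475,0,0],[0,0,0,-0.0308,-0.0475,0,0],[0,0,0,-0.0308,-0.0475,0,0],[0,0,0,-0.0308,-0.0475,0,0]]]' | grep -E "eef|contact"; done
python3 -m handwheel '[[[0,0,0,-0.0302,-0.0477,0.0167,0],[0,0,0,0,0,0.0333,0],[0,0,0,0,0,0.0167,0],[0,0,0,0,0,0,0],[0,0,0,0,0,0,0]]]' | grep -E "eef|contact"
python3 -m handwheel '[[[0,0,0,0,0,0,0],[0,0,0,0,0,0,0],[0,0,0,0,0,0,0]]]' | grep -E "eef|contact"
python3 -c "
from h import *
go(653,71,50.3,1.348)"
```

```text
eef_pos: [581.5, 260.5, 129.4]
contact_force: [1.4, 0.1, -5.9]
eef_pos: [640.4, 101.3, 129.4]
contact_force: [-0.1, 0.6, -5.8]
eef_pos: [651.2, 71.9, 89.9]
contact_force: [0.7, 0.8, -5.5]
eef_pos: [653.4, 72.2, 92.8]
contact_force: [0.3, 0.1, -6.0]
rz options [(np.float64(3.144), ' q6 now', np.float64(-1.24)), (np.float64(0.002), ' q6 now', np.float64(-1.24)), (np.float64(-3.139), ' q6 now', np.float64(-1.24))] tilt [ 0.001  0.    -1.   ]
world d [ -0.4  -1.2 -42.5] tool d now [ 0.1 -1.3 42.5] clock 14.18
```

In the tool's units: 12 mm / 600 = 0.02, 10 mm / 600 = 0.0167.

```bash
python3 -m handwheel '[[[0,0,0,0,-0.002,0.0167,0],[0,0,0,0,0,0.02,0],[0,0,0,0,0,0.015,0],[0,0,0,0,0,0.0083,0],[0,0,0,0,0,0.0033,0]]]' | grep -E "eef|contact"
python3 -m handwheel '[[[0,0,0,0,0,0,0],[0,0,0,0,0,0,0],[0,0,0,0,0,0,0],[0,0,0,0,0,0,0]]]' | grep -E "eef|contact"
python3 -m handwheel '[[[0,0,0,0,0,0.0008,0],[0,0,0,0,0,0.0008,0],[0,0,0,0,0,0.0008,0],[0,0,0,0,0,0,0],[0,0,0,0,0,0,0]]]' | grep -E "eef|contact"
```

```text
eef_pos: [651.5, 70.0, 51.9]
contact_force: [0.0, -0.0, -6.5]
eef_pos: [653.1, 70.2, 54.4]
contact_force: [-0.0, 0.0, -5.7]
eef_pos: [652.6, 70.2, 52.4]
contact_force: [0.6, -0.2, -5.5]
```

Careful with the scale: shifts go in shares of 600 mm and turns go in shares of pi rad. That gives: 0.4 mm / 600 = 0.0007.

```bash
python3 -m handwheel '[[[0,0,0,0,0,0.0007,0],[0,0,0,0,0,0.0007,0],[0,0,0,0,0,0,0],[0,0,0,0,0,0,0],[0,0,0,0,0,0,0]]]' | grep -E "eef|contact"
python3 -m handwheel '[[[0,0,0,0,0,0.0005,0],[0,0,0,0,0,0.0005,0],[0,0,0,0,0,0,0],[0,0,0,0,0,0,0]]]' | grep -E "eef|contact"
```

```text
eef_pos: [652.7, 70.2, 51.6]
contact_force: [-1.2, -1.1, -5.5]
eef_pos: [652.6, 70.2, 50.9]
contact_force: [-0.3, 0.5, -6.0]
```

In the tool's units: 0.3 mm / 600 = 0.0005.

```bash
for i in 1 2 3; do python3 -m handwheel '[[[0,0,0,0,0,0.0005,0],[0,0,0,0,0,0,0],[0,0,0,0,0,0,0]]]' | grep -E "eef|contact"; done
```

```text
eef_pos: [652.7, 70.2, 50.7]
contact_force: [-0.7, 0.4, -5.2]
eef_pos: [652.8, 70.2, 50.5]
contact_force: [-0.8, -0.8, -4.8]
eef_pos: [652.8, 70.1, 50.4]
contact_force: [-1.8, -1.0, -1.2]
```

```bash
python3 -m handwheel '[[[0,0,0,0,0,0.0003,0],[0,0,0,0,0,0,0.28],[0,0,0,0,0,0,0.4],[0,0,0,0,0,0,0.45],[0,0,0,0,0,0,0.45]]]' | grep -E "eef|contact|open"
python3 -m handwheel '[[[0,0,0,0,0,-0.0133,0.45],[0,0,0,0,0,-0.0333,0.45],[0,0,0,0,0,-0.0633,0.5],[0,0,0,0,0,-0.0667,0.7],[0,0,0,0,0,-0.0333,0.7]]]' | grep -E "clock|eef|contact|open"
python3 - <<'E'
from h import *
go(434.3,-92.9,120,np.radians(125))
w=cams.grab_frame("wrist"); cv2.imwrite("pics/p3.png",cv2.convertScaleAbs(w[:,:,::-1],alpha=1.5))
E
```

```text
eef_pos: [653.1, 70.3, 50.1]
contact_force: [0.6, -0.9, -0.1]
opening: 0.452
clock: 17.68
eef_pos: [654.6, 70.4, 181.3]
contact_force: [0.7, 1.0, 0.1]
opening: 0.702
rz options [(np.float64(2.309), ' q6 now', np.float64(-1.24)), (np.float64(-0.833), ' q6 now', np.float64(-1.24))] tilt [ 0.005  0.001 -1.   ]
world d [-220.3 -163.3  -61.3] tool d now [ 179.3 -207.9   60. ] clock 17.68
```

View pics/p3.png

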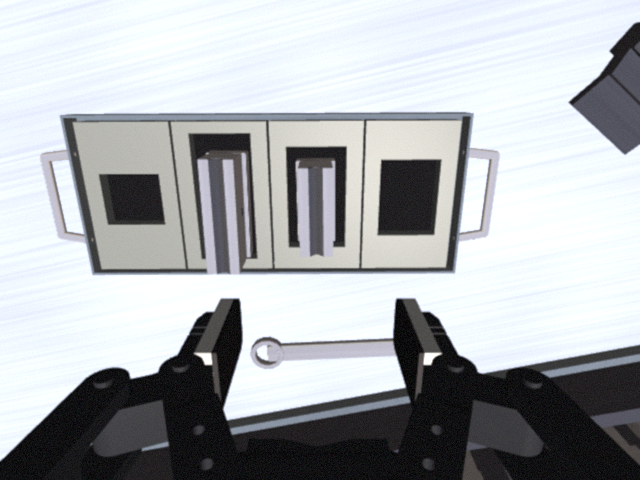

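Both dies stand in their pockets: die_85 at (223,212), die_65 at (316,207). On to die_45.

In the tool's units: -26 mm / 600 = -0.0433, 22.4 mm / 600 = 0.0373.

```bash
python3 -m handwheel '[[[0,0,0,0.0373,-0.0433,0,0.7],[0,0,0,0.0373,-0.0433,0,0.7],[0,0,0,0.0373,-0.0433,0,0.7],[0,0,0,0.0373,-0.0433,0,0.7],[0,0,0,0.0373,-0.0433,0,0.7]]]' | grep -E "eef|contact"
python3 -m handwheel '[[[0,0,0,0.0373,-0.0433,0,0.7],[0,0,0,0.0373,-0.0433,0,0.7],[0,0,0,0.0373,-0.0433,0,0.7],[0,0,-0.0379,0,0,0.0133,0.7],[0,0,-0.0379,0,0,0.0167,0.7]]]' | grep -E "eef|contact"
python3 -m handwheel '[[[0,0,-0.0379,0,0,0.0167,0.7],[0,0,-0.0379,0,0,0.0167,0.7],[0,0,-0.0379,0,0,0.0167,0.7],[0,0,-0.0379,0,0,0.0133,0.7],[0,0,-0.0379,0,0,0.0067,0.7]]]' | grep -E "eef|contact"
python3 -m handwheel '[[[0,0,0,0,0,0,0.7],[0,0,0,0,0,0,0.7],[0,0,0,0,0,0,0.7]]]' | grep -E "eef|contact"
python3 -c "
from h import *
go(434.3,-92.9,42,np.radians(125))"
```

```text
eef_pos: [513.5, -32.6, 176.2]
contact_force: [0.3, -0.4, -0.1]
eef_pos: [431.4, -94.4, 158.9]
contact_force: [0.7, 0.3, -0.9]
eef_pos: [431.8, -93.2, 115.4]
contact_force: [-0.2, 0.6, -0.4]
eef_pos: [432.4, -93.4, 116.4]
contact_force: [-0.4, 0.5, -0.6]
rz options [(np.float64(3.138), ' q6 now', np.float64(-2.39)), (np.float64(-0.004), ' q6 now', np.float64(-2.39)), (np.float64(-3.145), ' q6 now', np.float64(-2.39))] tilt [ 0.001 -0.    -1.   ]
world d [  1.9   0.5 -74.4] tool d now [-1.8 -0.6 74.4] clock 19.23
```

In the tool's units: 20 mm / 600 = 0.0333, 11 mm / 600 = 0.0183.

```bash
python3 -m handwheel '[[[0,0,0,-0.003,-0.001,0.0333,0.7],[0,0,0,0,0,0.0333,0.7],[0,0,0,0,0,0.0333,0.7],[0,0,0,0,0,0.0183,0.7],[0,0,0,0,0,0.005,0.7]]]' | grep -E "eef|contact"
python3 -m handwheel '[[[0,0,0,0,0,0,0.7],[0,0,0,0,0,0,0.7],[0,0,0,0,0,0,0.5],[0,0,0,0,0,0,0.3],[0,0,0,0,0,0,0]]]' 80| grep -E "eef|contact"
python3 -m handwheel '[[[0,0,0,0,0,0,0],[0,0,0,0,0,0,0],[0,0,0,0,0,0,0],[0,0,0,0,0,0,0]]]'
python3 - <<'E'
from h import *
w=cams.grab_frame("wrist"); a=cams.grab_frame("side")[215:325,250:360]
o=np.hstack([w[120:480,120:520],cv2.resize(a,(360,360),interpolation=cv2.INTER_CUBIC)])
cv2.imwrite("pics/g3.png",cv2.convertScaleAbs(o[:,:,::-1],alpha=1.5))
E
```

```text
eef_pos: [433.2, -92.6, 40.8]
contact_force: [0.4, 1.1, -0.0]
eef_pos: [434.4, -92.9, 42.6]
contact_force: [-0.5, 2.5, 1.9]
clock: 20.4
eef_pos: [434.4, -92.8, 42.9]
tcp_rot: [-3.141, 0.001, -2.531]
contact_force: [-2.4, 0.9, 12.2]
opening: 0.231
grasp_force: 78.0
```

View pics/g3.png

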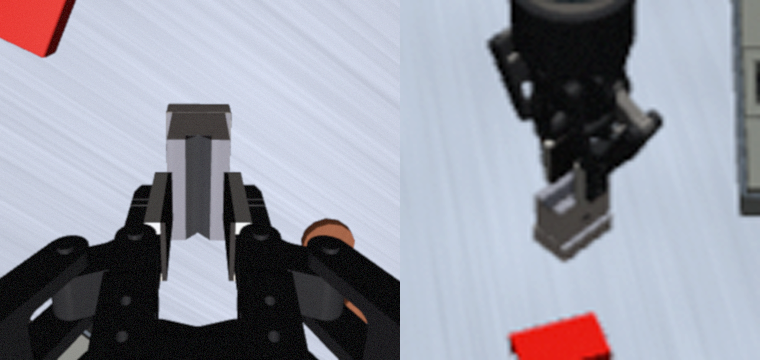

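die_45 is gripped centrally (end edge at crop row 137, so its centre is 1.8 mm towards tool +x).

In the tool's units: -25 mm / 600 = -0.0417, -20 mm / 600 = -0.0333, 0.119 rad / 3.1416 = 0.0379.

```bash
python3 -m handwheel '[[[0,0,0,0,0,-0.0083,0],[0,0,0,0,0,-0.025,0],[0,0,0.0379,0,0,-0.0333,0],[0,0,0.0379,0,0,-0.0417,0],[0,0,0.0379,0,0,-0.0417,0]]]' | grep -E "eef|contact"
python3 -m handwheel '[[[0,0,0.0379,0,0,-0.0083,0],[0,0,0.0379,0,0,-0.0083,0],[0,0,0.0379,0,0,0,0],[0,0,0.0379,0,0,0,0],[0,0,0,0,0,0,0]]]' | grep -E "eef|contact"
python3 -m handwheel '[[[0,0,0,0,0,0,0],[0,0,0,0,0,0,0]]]' | grep -E "eef|contact"
python3 -c "
from h import *
go(668.8,141.7,90,1.348)"
```

```text
eef_pos: [433.0, -92.6, 132.7]
contact_force: [-0.2, 0.6, -2.3]
eef_pos: [433.6, -92.7, 142.1]
contact_force: [0.2, -0.8, -3.6]
eef_pos: [433.7, -92.7, 141.8]
contact_force: [-0.2, -0.4, -3.1]
rz options [(np.float64(3.146), ' q6 now', np.float64(-1.57)), (np.float64(0.005), ' q6 now', np.float64(-1.57)), (np.float64(-3.137), ' q6 now', np.float64(-1.57))] tilt [-0.  0. -1.]
world d [235.1 234.4 -51.8] tool d now [-178.9  279.7   51.7] clock 21.5
```

```bash
for i in 1 2; do python3 -m handwheel '[[[0,0,0,-0.0298,0.0467,0,0],[0,0,0,-0.0298,0.0467,0,0],[0,0,0,-0.0298,0.0467,0,0],[0,0,0,-0.0298,0.0467,0,0],[0,0,0,-0.0298,0.0467,0,0]]]' | grep -E "eef|contact"; done
python3 -m handwheel '[[[0,0,0.0016,0,0,0.025,0],[0,0,0,0,0,0.0367,0],[0,0,0,0,0,0.0233,0],[0,0,0,0,0,0,0],[0,0,0,0,0,0,0]]]' | grep -E "eef|contact"
python3 -m handwheel '[[[0,0,0,0,0,0,0],[0,0,0,0,0,0,0],[0,0,0,0,0,0,0]]]' | grep -E "eef|contact"
python3 -c "
from h import *
go(668.8,141.7,49.9,1.348)"
```

```text
eef_pos: [552.8, 25.4, 141.7]
contact_force: [0.1, -0.9, -2.7]
eef_pos: [670.8, 142.3, 141.2]
contact_force: [0.7, 0.2, -3.5]
eef_pos: [669.0, 140.5, 89.7]
contact_force: [0.3, -0.2, -2.3]
eef_pos: [670.9, 140.9, 92.2]
contact_force: [0.3, -0.1, -3.8]
rz options [(np.float64(3.138), ' q6 now', np.float64(-1.14)), (np.float64(-0.004), ' q6 now', np.float64(-1.14)), (np.float64(-3.146), ' q6 now', np.float64(-1.14))] tilt [ 0.002  0.    -1.   ]
world d [ -2.1   0.8 -42.3] tool d now [ 2.3  0.3 42.3] clock 23.0
```

In the tool's units: 12 mm / 600 = 0.02, 10 mm / 600 = 0.0167.

```bash
python3 -m handwheel '[[[0,0,0,0.0038,0.0005,0.0167,0],[0,0,0,0,0,0.02,0],[0,0,0,0,0,0.015,0],[0,0,0,0,0,0.0083,0],[0,0,0,0,0,0.0033,0]]]' | grep -E "eef|contact"
python3 -m handwheel '[[[0,0,0,0,0,0,0],[0,0,0,0,0,0,0],[0,0,0,0,0,0,0],[0,0,0,0,0,0,0]]]' | grep -E "eef|contact"
python3 -m handwheel '[[[0,0,0,0,0,0.0012,0],[0,0,0,0,0,0.0012,0],[0,0,0,0,0,0.001,0],[0,0,0,0,0,0,0],[0,0,0,0,0,0,0]]]' | grep -E "eef|contact"
python3 -m handwheel '[[[0,0,0,0,0,0,0],[0,0,0,0,0,0,0]]]' | grep -E "eef|contact"
```

```text
eef_pos: [666.8, 141.5, 50.8]
contact_force: [-0.8, -0.4, -3.4]
eef_pos: [668.4, 141.9, 53.4]
contact_force: [0.7, -0.5, -2.5]
eef_pos: [667.9, 141.8, 50.8]
contact_force: [0.1, 0.7, -3.6]
eef_pos: [668.0, 141.8, 50.9]
contact_force: [1.1, -0.1, -3.8]
```

In the tool's units: 0.3 mm / 600 = 0.0005.

```bash
for i in 1 2 3 4; do python3 -m handwheel '[[[0,0,0,0,0,0.0005,0],[0,0,0,0,0,0,0],[0,0,0,0,0,0,0]]]' | grep -E "eef|contact"; done
```

```text
eef_pos: [667.9, 141.8, 50.5]
contact_force: [-0.7, -0.1, -3.7]
eef_pos: [667.9, 141.8, 50.3]
contact_force: [-0.2, -0.8, -3.5]
eef_pos: [668.1, 141.9, 50.2]
contact_force: [-1.3, -0.4, -1.1]
eef_pos: [668.1, 141.9, 50.1]
contact_force: [-2.2, 1.6, 3.9]
```

In the tool's units: -40 mm / 600 = -0.0667, -38 mm / 600 = -0.0633.

```bash
python3 -m handwheel '[[[0,0,0,0,0,0,0.28],[0,0,0,0,0,0,0.4],[0,0,0,0,0,0,0.45],[0,0,0,0,0,0,0.45]]]' | grep -E "eef|contact|open"
python3 -m handwheel '[[[0,0,0,0,0,-0.0133,0.45],[0,0,0,0,0,-0.0333,0.45],[0,0,0,0,0,-0.0633,0.5],[0,0,0,0,0,-0.0667,0.7],[0,0,0,0,0,-0.0333,0.7]]]' | grep -E "clock|eef|contact|open"
python3 - <<'E'
from h import *
go(393.1,-286.7,120,np.radians(121.5))
w=cams.grab_frame("wrist"); cv2.imwrite("pics/p4.png",cv2.convertScaleAbs(w[:,:,::-1],alpha=1.5))
E
```

```text
eef_pos: [668.1, 141.7, 49.6]
contact_force: [-0.7, 0.0, 1.1]
opening: 0.45
clock: 26.08
eef_pos: [669.8, 142.2, 181.1]
contact_force: [1.0, 1.9, 0.1]
opening: 0.7
rz options [(np.float64(2.365), ' q6 now', np.float64(-1.14)), (np.float64(-0.777), ' q6 now', np.float64(-1.14))] tilt [ 0.005  0.001 -1.   ]
world d [-276.7 -428.9  -61.1] tool d now [ 173.5 -480.3   59.2] clock 26.08
```

View pics/p4.png

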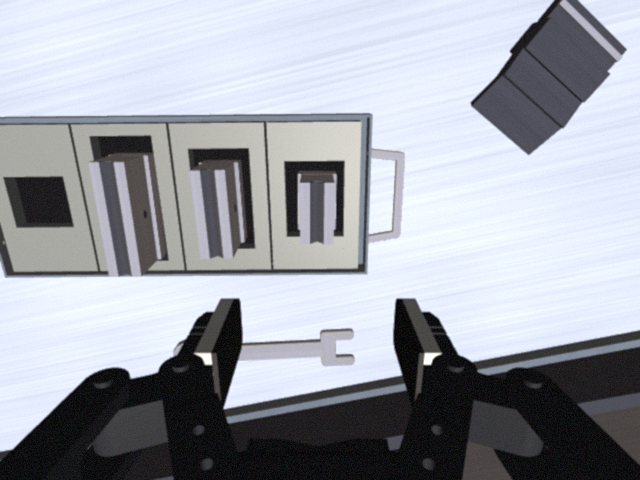

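die_45 stands in its pocket at (317,207), next to die_65 and die_85. Last is die_25.

In the tool's units: -32 mm / 600 = -0.0533, 11.6 mm / 600 = 0.0193.

```bash
for i in 1 2 3; do python3 -m handwheel '[[[0,0,0,0.0193,-0.0533,0,0.7],[0,0,0,0.0193,-0.0533,0,0.7],[0,0,0,0.0193,-0.0533,0,0.7],[0,0,0,0.0193,-0.0533,0,0.7],[0,0,0,0.0193,-0.0533,0,0.7]]]' | grep -E "eef|contact"; done
python3 -m handwheel '[[[0,0,-0.0353,0,0,0.0133,0.7],[0,0,-0.0353,0,0,0.0167,0.7],[0,0,-0.0353,0,0,0.0167,0.7],[0,0,-0.0353,0,0,0.0167,0.7],[0,0,-0.0353,0,0,0.0167,0.7]]]' | grep -E "eef|contact"
python3 -m handwheel '[[[0,0,-0.0353,0,0,0.0133,0.7],[0,0,-0.0353,0,0,0.0067,0.7],[0,0,0,0,0,0,0.7],[0,0,0,0,0,0,0.7],[0,0,0,0,0,0,0.7]]]' | grep -E "eef|contact"
python3 -c "
from h import *
go(393.1,-286.7,42,np.radians(121.5))"
```

```text
eef_pos: [574.4, -2.1, 176.0]
contact_force: [1.1, -0.4, 0.5]
eef_pos: [481.9, -145.1, 176.1]
contact_force: [-0.1, -0.7, -0.4]
eef_pos: [389.4, -288.1, 176.2]
contact_force: [1.1, -0.8, 0.3]
eef_pos: [390.4, -287.1, 127.6]
contact_force: [-0.4, 1.0, -0.4]
eef_pos: [390.7, -287.0, 116.2]
contact_force: [-0.0, 0.0, 1.0]
rz options [(np.float64(3.138), ' q6 now', np.float64(-2.75)), (np.float64(-0.003), ' q6 now', np.float64(-2.75)), (np.float64(-3.145), ' q6 now', np.float64(-2.75))] tilt [ 0.001 -0.    -1.   ]
world d [  2.4   0.3 -74.2] tool d now [-2.1 -0.9 74.2] clock 28.22
```

In the tool's units: 20 mm / 600 = 0.0333, 11 mm / 600 = 0.0183.

```bash
python3 -m handwheel '[[[0,0,0,-0.0035,-0.0015,0.0333,0.7],[0,0,0,0,0,0.0333,0.7],[0,0,0,0,0,0.0333,0.7],[0,0,0,0,0,0.0183,0.7],[0,0,0,0,0,0.005,0.7]]]' | grep -E "eef|contact"
python3 -m handwheel '[[[0,0,0,0,0,0,0.7],[0,0,0,0,0,0,0.7],[0,0,0,0,0,0,0.5],[0,0,0,0,0,0,0.3],[0,0,0,0,0,0,0]]]' 60| grep -E "eef|contact"
python3 -m handwheel '[[[0,0,0,0,0,0,0],[0,0,0,0,0,0,0],[0,0,0,0,0,0,0],[0,0,0,0,0,0,0]]]'
python3 - <<'E'
from h import *
w=cams.grab_frame("wrist"); a=cams.grab_frame("side")[295:405,245:355]
o=np.hstack([w[120:480,120:520],cv2.resize(a,(360,360),interpolation=cv2.INTER_CUBIC)])
cv2.imwrite("pics/g4.png",cv2.convertScaleAbs(o[:,:,::-1],alpha=1.5))
E
```

```text
eef_pos: [392.0, -285.9, 40.5]
contact_force: [-0.7, -0.3, -0.8]
eef_pos: [393.1, -286.8, 42.4]
contact_force: [-0.2, 0.2, 1.2]
clock: 29.38
eef_pos: [393.2, -286.7, 42.6]
tcp_rot: [-3.141, 0.001, -2.592]
contact_force: [-0.5, 0.7, 9.7]
opening: 0.246
grasp_force: 58.4
```

View pics/g4.png

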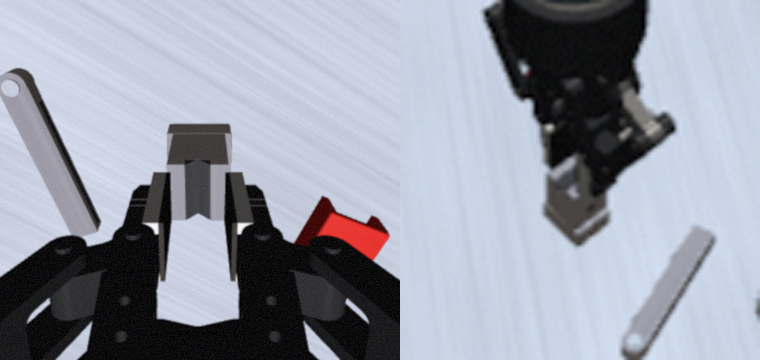

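die_25 is gripped centrally (end edge at crop row 162, so its centre is 1.5 mm towards tool +x).

In the tool's units: -25 mm / 600 = -0.0417, -20 mm / 600 = -0.0333, 0.111 rad / 3.1416 = 0.0353.

```bash
python3 -m handwheel '[[[0,0,0,0,0,-0.0083,0],[0,0,0,0,0,-0.025,0],[0,0,0.0353,0,0,-0.0333,0],[0,0,0.0353,0,0,-0.0417,0],[0,0,0.0353,0,0,-0.0417,0]]]' | grep -E "eef|contact"
python3 -m handwheel '[[[0,0,0.0353,0,0,-0.0083,0],[0,0,0.0353,0,0,-0.0083,0],[0,0,0.0353,0,0,0,0],[0,0,0.0353,0,0,0,0],[0,0,0,0,0,0,0]]]' | grep -E "eef|contact"
python3 -m handwheel '[[[0,0,0,0,0,0,0],[0,0,0,0,0,0,0]]]' | grep -E "eef|contact|open"
python3 -c "
from h import *
go(621.3,-70,90,1.348)"
```

```text
eef_pos: [392.1, -286.0, 132.6]
contact_force: [1.2, -0.1, -2.5]
eef_pos: [392.6, -286.4, 142.1]
contact_force: [-0.1, 0.2, -1.5]
eef_pos: [392.6, -286.4, 141.7]
contact_force: [-0.0, 0.5, -1.4]
opening: 0.246
rz options [(np.float64(3.141), ' q6 now', np.float64(-1.98)), (np.float64(-0.0), ' q6 now', np.float64(-1.98)), (np.float64(-3.142), ' q6 now', np.float64(-1.98))] tilt [-0.  0. -1.]
world d [228.7 216.4 -51.7] tool d now [-175.1  261.6   51.7] clock 30.48
```

In the tool's units: 26.2 mm / 600 = 0.0437, -17.5 mm / 600 = -0.0292.

```bash
for i in 1 2; do python3 -m handwheel '[[[0,0,0,-0.0292,0.0437,0,0],[0,0,0,-0.0292,0.0437,0,0],[0,0,0,-0.0292,0.0437,0,0],[0,0,0,-0.0292,0.0437,0,0],[0,0,0,-0.0292,0.0437,0,0]]]' | grep -E "eef|contact"; done
python3 -m handwheel '[[[0,0,0,0,0,0.025,0],[0,0,0,0,0,0.0367,0],[0,0,0,0,0,0.0233,0],[0,0,0,0,0,0,0],[0,0,0,0,0,0,0]]]' | grep -E "eef|contact"
python3 -m handwheel '[[[0,0,0,0,0,0,0],[0,0,0,0,0,0,0],[0,0,0,0,0,0,0]]]' | grep -E "eef|contact"
python3 -c "
from h import *
go(621.3,-70,49.6,1.348)"
```

```text
eef_pos: [508.3, -177.3, 141.6]
contact_force: [0.7, -0.6, -1.7]
eef_pos: [623.0, -69.2, 141.4]
contact_force: [0.6, -0.5, -1.9]
eef_pos: [621.5, -70.4, 89.9]
contact_force: [0.5, 0.4, -1.3]
eef_pos: [622.9, -70.8, 91.9]
contact_force: [-0.3, 1.5, -1.9]
rz options [(np.float64(3.138), ' q6 now', np.float64(-1.46)), (np.float64(-0.004), ' q6 now', np.float64(-1.46)), (np.float64(-3.145), ' q6 now', np.float64(-1.46))] tilt [ 0.002 -0.    -1.   ]
world d [ -1.6   0.8 -42.3] tool d now [ 1.8  0.4 42.3] clock 31.98
```

In the tool's units: 12 mm / 600 = 0.02, 10 mm / 600 = 0.0167.

```bash
python3 -m handwheel '[[[0,0,0,0.003,0.0007,0.0167,0],[0,0,0,0,0,0.02,0],[0,0,0,0,0,0.015,0],[0,0,0,0,0,0.0083,0],[0,0,0,0,0,0.0033,0]]]' | grep -E "eef|contact"
python3 -m handwheel '[[[0,0,0,0,0,0,0],[0,0,0,0,0,0,0],[0,0,0,0,0,0,0],[0,0,0,0,0,0,0]]]' | grep -E "eef|contact"
python3 -m handwheel '[[[0,0,0,0,0,0.0012,0],[0,0,0,0,0,0.0012,0],[0,0,0,0,0,0.001,0],[0,0,0,0,0,0,0],[0,0,0,0,0,0,0]]]' | grep -E "eef|contact"
for i in 1 2 ; do python3 -m handwheel '[[[0,0,0,0,0,0.0005,0],[0,0,0,0,0,0,0],[0,0,0,0,0,0,0]]]' | grep -E "eef|contact"; done
```

```text
eef_pos: [619.5, -69.6, 50.8]
contact_force: [-0.3, -0.0, -2.7]
eef_pos: [620.9, -69.8, 53.1]
contact_force: [-0.3, -0.5, -1.8]
eef_pos: [620.5, -69.7, 50.6]
contact_force: [0.4, -0.0, -1.6]
eef_pos: [620.5, -69.7, 50.4]
contact_force: [-0.7, -0.2, -2.0]
eef_pos: [620.5, -69.7, 50.0]
contact_force: [-0.5, 0.5, -2.3]
```

In the tool's units: 0.25 mm / 600 = 0.0004.

```bash
for i in 1 2 ; do python3 -m handwheel '[[[0,0,0,0,0,0.0004,0],[0,0,0,0,0,0,0],[0,0,0,0,0,0,0]]]' | grep -E "eef|contact"; done
```

```text
eef_pos: [620.6, -69.7, 49.9]
contact_force: [-0.1, 0.6, -1.1]
eef_pos: [620.7, -69.7, 49.8]
contact_force: [-0.4, 0.8, 2.2]
```

In the tool's units: -40 mm / 600 = -0.0667, -38 mm / 600 = -0.0633.

```bash
python3 -m handwheel '[[[0,0,0,0,0,0,0.28],[0,0,0,0,0,0,0.4],[0,0,0,0,0,0,0.45],[0,0,0,0,0,0,0.45]]]' | grep -E "eef|contact|open"
python3 -m handwheel '[[[0,0,0,0,0,-0.0133,0.45],[0,0,0,0,0,-0.0333,0.45],[0,0,0,0,0,-0.0633,0.5],[0,0,0,0,0,-0.0667,0.7],[0,0,0,0,0,-0.0333,0.7]]]' | grep -E "clock|eef|contact|open"
python3 -m handwheel '[[[0,0,0,0.025,0.0333,-0.025,0.7],[0,0,0,0.025,0.0333,-0.025,0.7],[0,0,0,0.025,0.0333,-0.025,0.7],[0,0,0,0,0,0,0.7],[0,0,0,0,0,0,0.7]]]' | grep -E "clock|eef"
python3 - <<'E'
from h import *
w=cams.grab_frame("wrist"); a=cams.grab_frame("side")[130:410,240:440]
o=np.hstack([cv2.resize(w[40:400],(480,270)),cv2.resize(a,(320,448))[:270]]) if 0 else np.zeros((480,800,3),np.uint8)
o[:360,:480]=cv2.resize(w,(480,360)); o[:448,480:]=cv2.resize(a,(320,448))
cv2.imwrite("pics/fin.png",cv2.convertScaleAbs(o[:,:,::-1],alpha=1.4))
E
```

```text
eef_pos: [620.6, -69.8, 49.6]
contact_force: [-0.3, 0.3, -0.8]
opening: 0.447
clock: 34.9
eef_pos: [622.3, -69.9, 180.7]
contact_force: [1.5, -0.6, 0.2]
opening: 0.696
clock: 35.32
eef_pos: [590.5, -0.4, 222.1]
```

View pics/fin.png

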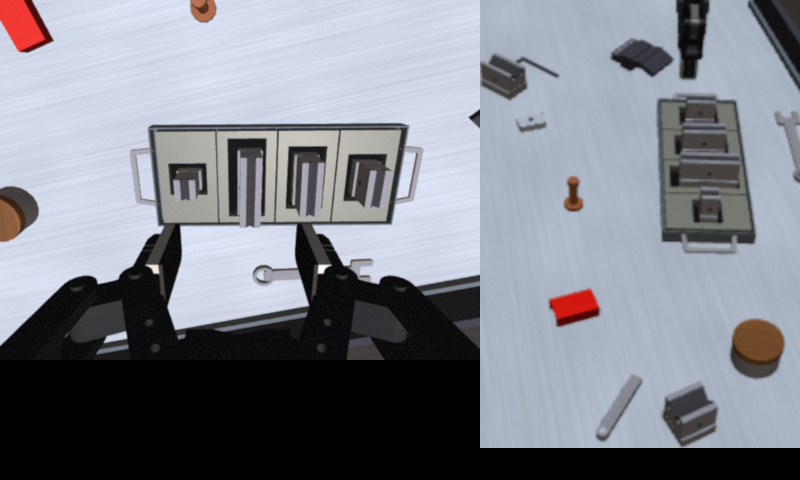

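All four narrow dies stand upright in their matching pockets: (187,183), (250,187), (309,183) and (372,182) in the wrist view. The wide dies are where they were, so I'm handing the job in.

```bash
python3 -c "
from rig import r
print(r.sign_off())"
```

```text
the job is handed in; nothing more can be done
None
```

All four narrow dies (25, 45, 65 and 85 mm) were set down gently and stand upright, V upward, in their matching holders; the two wide dies were left untouched, and I handed the job in at about 35 s (no verdict was shown).

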